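Prop out the display board's leg and shoe it

ROBOT

A 7-joint arm with a two-finger parallel gripper is mounted at the origin on the work surface. World frame = base frame: x ahead of the robot, y to its left, z up, the work surface at z = 0. Lengths are in m, angles in rad, forces in N, time in s.
With the tool pointing down it reaches from about 0.425 to 0.875 m from the base axis. Payload 8.4 kg.
Tool frame: the origin (TCP) lies at the very end of the fingers, on their centre line; the grasp point (between the pads) lies 19 mm behind it; z points along the fingers, y is the line along which they close (so a half turn about z gives the same grasp; the last joint's range is limited). The gripper opens to 85 mm and grips with 20 to 120 N. Pads are 22 mm wide; open, the fingers measure 114 mm over their backs; the gripper's body (76 mm by 85 mm) begins 54 mm behind the grasp point. The pads swing forward as they close: fully open they stand 13 mm farther back than shut.
Start: joints at [1.029, 0.333, 0.04, 1.465, -0.013, 1.343, -0.059], TCP at [0.278, -0.587, 0.231] pointing down, gripper open.
Joint ranges: [-2.58, 2.58], [-0.38, 2.09], [-1.3, 1.39], [0.25, 2.4], [-1.5, 4.64], [0.08, 2.09], [-2.65, 2.65]. Speed limits (rad/s): [2.22, 2.22, 2.79, 2.79, 3.14, 3.14, 3.14].

INTERFACE

Orientations are given as a unit quaternion [x, y, z, w].
In Python, from workcell import bot, camera, camera_params, job gives the robot as it stands.
- The arm moves only by the tool jog_arm, never from a script. Its arguments are lists of equal length, an entry for each row: "gripper": the finger opening in m, from 0 to 0.0854; "offset": the shift along the tool's x, y, z in m, a list of three; "spin": the turn about the tool's z in degrees. In form: {"gripper": [gripper, ...], "offset": [[dx, dy, dz], ...], "spin": [spin, ...]}. A call has 1 to 5 rows; each row is the pose to reach, as a shift and turn from the pose commanded when the call began, along the tool's axes at that moment; what a row does not reach only later rows make up. A row lasts 1/8 s, in which the tool goes at most 62.5 mm and 10.7 degrees, less where a joint would pass 70% of its speed; a pose out of reach is approached as far as the arm can. A call with a gripper value outside its range is refused whole. The fingers move at their own pace and stop on an object; "squeeze" is the grip in N (left out, the last holds). Time passes only in rows, so rows that repeat a pose let the fingers close. It gives the time, the measured TCP pose, the force, the opening and the grip force at its end, in the units of the state.
- bot.read_state(): the state, without advancing time (a new reading comes with each control period).
- camera(name): name is "scene" or "top"; returns the picture (480x640x3 uint8, red, green, blue); there is no depth.
- camera_params(name): a dict with "camera_matrix" (3x3 intrinsics, pixels), "position" and "orientation" of the camera in the world. Camera axes: x right, y down, z forward; pixel columns grow to the right and rows downward; lengths in m; the calibration is good to about 2 mm. A picture is of the moment at which its call begins. camera_params takes no time and is no camera call.
- job.close_job(): hands the job in; it is judged then, once.
The state is a dict: "time_s": time; "qpos": joint angles; "qd": joint speeds; "joint_torque": joint torques, N m; "tcp_pos": TCP position; "eef_rot": TCP orientation; "contact_force": force on the tool from outside, world axes, zero at the start; "ft_torque": the same for the moment, N m; "grip_width": finger opening in m; "grasp_force": force on a finger pad.
Only numpy, scipy, OpenCV 4.12 (cv2) and the standard library are available. Lean on these libraries where they do the work, as an engineer would, in place of code of your own. Each camera call takes 0.05 s, during which the arm holds its last target. There are 200 camera calls.

TASK

Swing the folding prop leg of the wooden display board out by pushing it until it hits its stop. Then push the square brass shoe onto the leg's narrowed end, fully home against the shoulder, and let go of it with the leg still out at its stop. Leave the round collar, bottle, reel and hammer where they are.

Things in the scene. Friction and masses are not known exactly. Their poses are not given: they have to be found in the camera images.
- stand: Dark wood display board, fixed to the table. Origin: on the table, at the foot of the leg's upright hinge pin; x along the board's width, y out of its back (the leg's side), z up. Board: x -130 to +50 mm, y -43 to -25, 150 high; its foot, 12 high, reaches to y -113. A dark stop lug 36 high stands behind the board at x -36 to -19, y -25 to 40. It never moves.
- leg (a joint): Angle of the prop leg about the hinge pin, rad. 0: folded along the board's back, pointing along the stand's +x; grows anticlockwise seen from above; 1.571 is the stop, the leg pointing straight back along the stand's +y. A little stiff (0.25 N m, about 2 N at the leg's end); stays where it is left. Starts 0.3 to 0.7.
- leg_shoulder (a point): Centre of the leg's shoulder, 135 mm from the hinge pin, 21 mm above the table; moves with the leg. x points outwards along the leg, z up. The wooden leg is a level bar 38 wide and 36 high (3 to 39 mm above the table) from the pin to here; beyond it is narrowed to a spigot 27 x 27 mm, 50 mm long.
- leg_tip (a point): Centre of the spigot's free end, 185 mm from the hinge pin and 21 mm above the table; same axes as leg_shoulder. The last 7 mm are narrowed to 21 x 21 mm.
- shoe: Square brass tube, open at both ends, 80 long, 42 x 42 mm outside, 35 x 35 inside (4 mm clear on each side of the spigot), about 220 g, lying loose on the table. Origin: centre of its underside; x along the tube (ends alike), z up. Lying, its bore is at the spigot's height: it can be slid on along the table. Home, its end meets the shoulder, its middle 40 mm beyond it.
- shoe_mid (a point): Centre of the shoe's bore, 21 mm above its underside; same axes as the shoe.
- collar: Bystander: loose upright round brass tube, 48 mm diameter, 70 high, nearer to or farther from the robot than the shoe. Origin: centre of its underside.
- bottle: Bystander: loose clear plastic water bottle with a green cap, 64 mm diameter, 200 high, upright. Origin: centre of its underside.
- reel: Bystander: loose bare wooden reel, upright, 90 mm diameter, 95 high. Origin: centre of its underside.
- hammer: Bystander: loose hammer lying on the table along its own x, handle to -x, always near the same place at the robot's left.
Not all that is in view belongs to the job. Leave any black or grey look-alike of the shoe alone.

How it is judged:
On the way:
1. the leg is out at its stop before the shoe is on it (value of joint leg above 1.51 rad and horizontal distance between shoe_mid and leg_shoulder above 0.09 m), for 0.2 s.
At the end, for the whole second after the job is handed in: The leg is within 0.06 rad of its stop (over 1.51 rad); the shoe is on the spigot, its middle 35 to 45 mm beyond the shoulder (home is 40: a gap of at most 5 mm), within 8 mm of the leg's axis sideways and in height and within 0.25 rad of its direction, at rest and released (value of joint leg above 1.51 rad and x of shoe_mid in the frame of leg_shoulder between 0.035 and 0.045 m and y of shoe_mid in the frame of leg_shoulder between -0.008 and 0.008 m and z of shoe_mid in the frame of leg_shoulder between -0.008 and 0.008 m and angle between the x axis of shoe and the x axis of leg_shoulder, either way round below 0.25 rad and linear speed of shoe below 0.02 m/s); the robot touches nothing.
It fails at once if the collar, bottle, reel or hammer is moved by more than 30 mm (distance of any of collar, bottle, reel, hammer from where it was at the start of the episode above 0.03 m).
It also fails if it takes over 67 s, if anything falls off the work surface, if the arm or the gripper's body presses on something with over 40 N, if the wrist force passes 120 N, or if a joint passes its speed limit or range.

## Working session

There is one attempt and no reset: what is moved stays moved. The work goes in short steps, Python scripts to look and compute and a tool call to move; the robot and the scene stay as the last step left them, time stands still between calls to the robot, and variables do not carry over. Pictures are saved under pics/ and viewed, at most 10 in all, crops included, and the job is handed in when it is done.

Besides the shell and the picture viewer there is one more tool, called after "Emit:" as name(argument=value, ...), one argument or row to a line, values as JSON. jog_arm: Moves the arm, as the interface text tells. Its arguments: {"type":"object","properties":{"gripper":{"type":"array","items":{"type":"number"}},"offset":{"type":"array","items":{"type":"array","items":{"type":"number"}}},"spin":{"type":"array","items":{"type":"number"}},"squeeze":{"type":"number"}},"required":["gripper","offset","spin"]}

```bash
mkdir -p pics; cat > h.py <<'E'
import numpy as np, cv2
from scipy.spatial.transform import Rotation as R
from workcell import bot, camera, camera_params, job
def save(n,f):
    im=camera(n); cv2.imwrite(f,im[:,:,::-1]); return im
def ray(n,u,v,z):
    p=camera_params(n);K=np.array(p["camera_matrix"]);r=R.from_quat(p["orientation"])
    d=r.apply(np.linalg.inv(K)@[u,v,1]);o=np.array(p["position"])
    return (o+d*(z-o[2])/d[2]).round(4)
def proj(n,P):
    p=camera_params(n);K=np.array(p["camera_matrix"]);r=R.from_quat(p["orientation"])
    c=r.inv().apply(np.atleast_2d(P)-np.array(p["position"]));q=c@K.T
    return (q[:,:2]/q[:,2:]).round(1)
E
python3 - <<'E'
from h import *
save("top","pics/top1.png");save("scene","pics/scene1.png")
s=bot.read_state();print({k:np.round(v,3) for k,v in s.items()})
for n in("top","scene"):print(camera_params(n))
E
```

```text
{'time_s': np.float64(0.1), 'qpos': array([ 1.029,  0.334,  0.04 ,  1.466, -0.013,  1.343, -0.059]), 'qd': array([ 0.001, -0.002,  0.001, -0.002, -0.   , -0.   , -0.002]), 'joint_torque': array([ 5.0000e-03, -6.6001e+01,  1.3710e+00, -4.0648e+01,  1.7000e-02,
        9.0000e-03,  0.0000e+00]), 'tcp_pos': array([ 0.278, -0.587,  0.231]), 'eef_rot': array([ 0.976,  0.22 , -0.   , -0.001]), 'contact_force': array([-0.375,  0.631,  0.525]), 'ft_torque': array([0.014, 0.014, 0.014]), 'grasp_force': np.float64(0.0), 'grip_width': np.float64(0.086)}
{'camera_matrix': array([[467.78117773,   0.        , 312.62045144],
       [  0.        , 467.78117773, 239.49221146],
       [  0.        ,   0.        ,   1.        ]]), 'position': array([ 0.43503585, -0.03941314,  1.23862523]), 'orientation': array([ 0.71119841, -0.70161766,  0.02298852, -0.03743005])}
{'camera_matrix': array([[435.94849808,   0.        , 325.40734328],
       [  0.        , 435.94849808, 239.83457421],
       [  0.        ,   0.        ,   1.        ]]), 'position': array([0.90501141, 0.36259645, 0.84324708]), 'orientation': array([ 0.3332763 ,  0.89635096, -0.27212292, -0.10691572])}
```

View pics/top1.png

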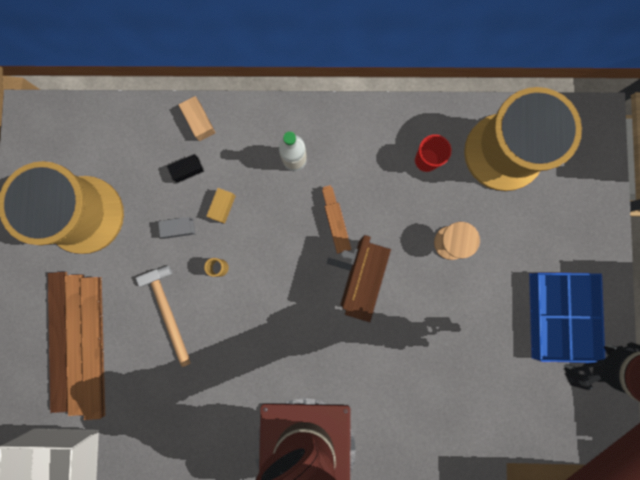

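View pics/scene1.png

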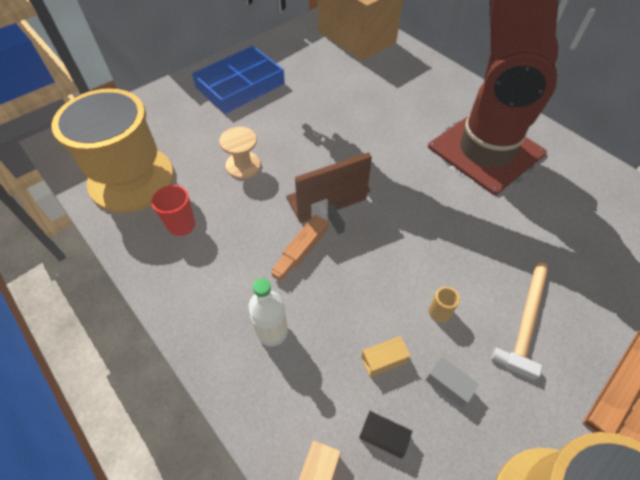

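Top view: the stand is at about (367,278) and the leg runs from about (345,250) to (328,188). The bottle is at (292,150), the reel at (458,241), the collar at (215,267) and the hammer at (165,315).
Shoe candidates are the yellow brass block (220,205), black block (185,167), grey block (176,228) and wood block (196,118). The brass one at (220,205) fits because the black and grey ones are look-alikes and the wood one isn't brass. I'll confirm with a crop.

```bash
python3 - <<'E'
from h import *
t=cv2.imread("pics/top1.png");s=cv2.imread("pics/scene1.png")
a=cv2.resize(t[120:330,190:400],(400,400),interpolation=cv2.INTER_CUBIC)
a2=cv2.resize(t[170:240,185:255],(400,400),interpolation=cv2.INTER_CUBIC)
b=cv2.resize(s[320:390,350:420],(400,200)[:1]+(400,),interpolation=cv2.INTER_CUBIC)
top=np.hstack([cv2.resize(t[180:330,310:400],(360,600),interpolation=cv2.INTER_CUBIC),
 np.vstack([cv2.resize(t[175:235,185:255],(350,300),interpolation=cv2.INTER_CUBIC),cv2.resize(s[325:385,350:420],(350,300),interpolation=cv2.INTER_CUBIC)])])
cv2.imwrite("pics/crop1.png",top)
E
```

```text
(no output)
```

View pics/crop1.png

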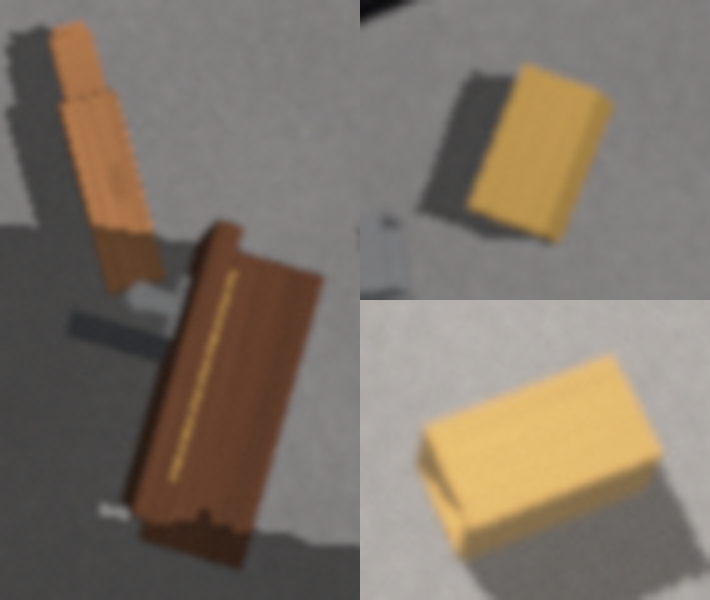

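The crop confirms it: yellow brass, with the hollow square end visible in the scene view, lying at top (220,205). I'll fit the shoe and stand/leg from these corners and overlay the result on both views.

```bash
cat >> h.py <<'E'
from scipy.optimize import least_squares
def fit(model,x0,obs):  # obs: (cam,u,v); model(x)->points same order
    f=lambda x:np.concatenate([proj(o[0],p)[0]-o[1:] for o,p in zip(obs,model(x))])
    def g(x):
        return f(x)
    r=least_squares(g,x0,diff_step=1e-2,loss="soft_l1");return r.x,g(r.x).round(1)
def fr(x,y,a,pts):
    c,s=np.cos(a),np.sin(a);pts=np.array(pts,float)
    return np.c_[x+c*pts[:,0]-s*pts[:,1],y+s*pts[:,0]+c*pts[:,1],pts[:,2]]
def box(x0,x1,y0,y1,z0,z1): return [[x,y,z] for x in(x0,x1) for y in(y0,y1) for z in(z0,z1)]
SH=box(-.04,.04,-.021,.021,0,.042)
def draw(n,im,P):
    q=proj(n,P)
    for i in range(8):
        for b in(1,2,4):
            if not i&b: cv2.line(im,tuple(int(16*k) for k in q[i]),tuple(int(16*k) for k in q[i|b]),(0,255,0),1,cv2.LINE_AA,4)
E
sed -i 's/\.round(1)$/ /;s/return (q\[:,:2\]\/q\[:,2:\]).round(1)/return q[:,:2]\/q[:,2:]/' h.py
python3 - <<'E'
from h import *
A=lambda x,y:("top",185+(x-360)/5,175+y/5)
B=lambda x,y:("scene",350+(x-360)/5,325+(y-300)/5)
C=lambda x,y:("top",310+x/4,180+y/4)
# shoe: crop-up end = +x
obs=[A(525,65),A(612,100),A(555,243),A(468,208),B(425,427),B(613,355),B(662,455),B(467,520)]
# scene corners: left-> which? use top-face order by world position
for o in obs: print(o, ray(*o,.042))
E
```

```text
('top', 218.0, 188.0) [0.6688 0.2341 0.042 ]
('top', 235.4, 195.0) [0.6509 0.1881 0.042 ]
('top', 224.0, 223.6) [0.5757 0.2155 0.042 ]
('top', 206.6, 216.6) [0.5934 0.2613 0.042 ]
('scene', 363.0, 350.4) [0.656  0.1971 0.042 ]
('scene', 400.6, 336.0) [0.5811 0.2239 0.042 ]
('scene', 410.4, 356.0) [0.5959 0.2633 0.042 ]
('scene', 371.4, 369.0) [0.6688 0.2329 0.042 ]
```

```bash
python3 - <<'E'
from h import *
A=lambda x,y:("top",185+(x-360)/5,175+y/5)
B=lambda x,y:("scene",350+(x-360)/5,325+(y-300)/5)
C=lambda x,y:("top",310+x/4,180+y/4)
obs=[A(525,65),A(468,208),B(425,427),B(613,355),B(662,455),B(467,520)]
pts=[[.04,.021,.042],[-.04,.021,.042],[.04,-.021,.042],[-.04,-.021,.042],[-.04,.021,.042],[.04,.021,.042]]
sh,r=fit(lambda x:fr(*x,pts),[.625,.229,-.36],obs);print("shoe",sh,r)
obs=[C(52,30),C(88,20),C(62,105),C(118,90)]
lp=[[.185,.0105,.0315],[.185,-.0105,.0315],[.135,.019,.039],[.135,-.019,.039]]
lg,r=fit(lambda x:fr(*x,lp),[.52,-.12,.2],obs);print("leg",lg,r)
# board: top corners, foot corners
obs=[C(218,222),C(135,510),C(323,275),C(245,565)]
bp=[[.05,-.025,.15],[-.13,-.025,.15],[.05,-.113,.012],[-.13,-.113,.012]]
# top cam: foot x extent assumed as board's
st,r=fit(lambda x:fr(*x,bp),[lg[0],lg[1],-.26],obs);print("stand",st,r,"leg angle",lg[2]-st[2])
t=cv2.imread("pics/top1.png");s=cv2.imread("pics/scene1.png")
for n,im in(("top",t),("scene",s)):
    draw(n,im,fr(*sh,SH));draw(n,im,fr(*lg,box(0,.135,-.019,.019,.003,.039)));draw(n,im,fr(*lg,box(.135,.185,-.0135,.0135,.0075,.0345)))
    draw(n,im,fr(*st,box(-.13,.05,-.043,-.025,0,.15)));draw(n,im,fr(*st,box(-.036,-.019,-.025,.04,0,.036)))
    draw(n,im,fr(*st,box(-.13,.05,-.113,-.043,0,.012)))
a=cv2.resize(t[170:330,190:400],(400,305));b=cv2.resize(s[140:390,240:450],(400,476))
c=np.zeros((476,800,3),np.uint8);c[:305,:400]=a;c[:,400:]=b;cv2.imwrite("pics/ov1.png",c)
E
```

```text
shoe [ 0.62500778  0.22899703 -0.36243828] [-0.13529361 -0.40323171 -0.54746329 -0.62629773 -0.2960655  -1.1146857
  0.19823308 -0.42125319  0.10762678 -0.48033824  0.17073439  0.99756945]
leg [ 0.49983687 -0.10038489  0.27071535] [ 0.62655246 -0.07984451 -0.60541502  0.38046589 -0.10321253 -0.14798989
  0.09044951 -0.12643311]
stand [ 0.49975312 -0.09859405 -0.28505034] [-0.31468048 -0.7082554  -1.95478853  1.64843987  0.95940794  0.88274898
  0.84889213 -5.29342178] leg angle 0.5557656897046789
```

View pics/ov1.png

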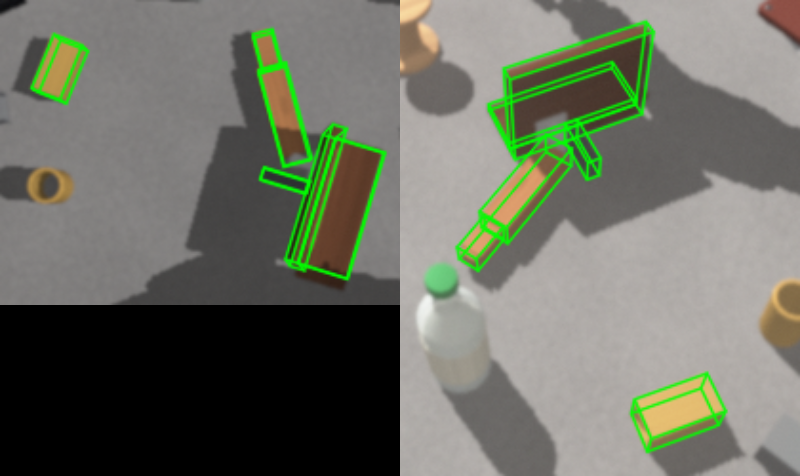

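The overlay fits in both views: pin near (0.4995,-0.100), stop direction yaw ≈1.286, shoe at (0.625,0.229) with yaw -0.362. Next I'll work out the approach to the leg's clockwise side.

```bash
cat >> h.py <<'E'
def plan(x,y,z,yaw=None,p=None):
    s=bot.read_state();r=R.from_quat(s["eef_rot"]);X=r.apply([1,0,0]);y0=np.arctan2(X[1],X[0])
    d=r.inv().apply(np.array([x,y,z])-s["tcp_pos"])
    sp=0 if yaw is None else -np.degrees((yaw-y0+np.pi)%(2*np.pi)-np.pi)
    print("off mm",(d*1000).round(1),"spin",round(sp,1),"| yaw now",round(y0,3),"q7",round(s["qpos"][6],2),"t",s["time_s"]);return r
E
python3 - <<'E'
from h import *
print("collar",ray("top",215,267,.07),"bottle",ray("top",290,139,.2),"reel",ray("top",460,239,.095))
plan(.625,-.121,.17,.271)
plan(.625,-.121,.012,.271)
E
```

```text
collar [0.4627 0.2288 0.07  ] bottle [0.7525 0.0372 0.2   ] reel [ 0.5387 -0.3748  0.095 ]
off mm [ 512.9 -272.4   60.9] spin 9.8 | yaw now 0.443 q7 -0.06 t 0.1
off mm [ 512.9 -272.2  218.9] spin 9.8 | yaw now 0.443 q7 -0.06 t 0.1
```

Emit:
jog_arm(
  gripper=[0,0,0,0,0],
  offset=[
    [0.257,-0.136,0.03],
    [0.257,-0.136,0.03],
    [0.257,-0.136,0.03],
    [0.257,-0.136,0.03],
    [0.257,-0.136,0.03],
  ],
  spin=[0,0,0,0,0],
)

```text
time_s: 0.72
tcp_pos: [0.454, -0.3511, 0.2008]
eef_rot: [0.975, 0.221, 0.0, -0.0]
contact_force: [-1.1, 0.1, -0.0]
grip_width: -0.0002
grasp_force: 0.0
```

Emit:
jog_arm(
  gripper=[0,0,0,0,0],
  offset=[
    [0.256,-0.136,0.03],
    [0.256,-0.136,0.03],
    [0.256,-0.136,0.03],
    [0.256,-0.136,0.03],
    [0.256,-0.136,0.03],
  ],
  spin=[9.8,9.8,9.8,9.8,9.8],
)

```text
time_s: 1.35
tcp_pos: [0.6265, -0.1184, 0.1706]
eef_rot: [0.991, 0.137, -0.0, -0.001]
contact_force: [0.1, -0.7, 0.1]
grip_width: -0.0001
grasp_force: 0.0
```

```bash
python3 -c "
from h import *
plan(.625,-.121,.012,.271)"
```

```text
off mm [ -2.1   2.3 158.6] spin 0.2 | yaw now 0.274 q7 -1.25 t 1.35
```

Emit:
jog_arm(
  gripper=[0,0,0,0,0],
  offset=[
    [0,0.002,0.055],
    [0,0.002,0.11],
    [0,0.002,0.157],
    [0,0.002,0.157],
    [0,0.002,0.157],
  ],
  spin=[0,0,0,0,0],
)

```text
time_s: 1.98
tcp_pos: [0.6271, -0.1238, 0.0161]
eef_rot: [0.991, 0.135, 0.001, 0.0]
contact_force: [0.2, -0.1, 0.3]
grip_width: 0.0001
grasp_force: 0.0
```

```bash
python3 - <<'E'
from h import *
s=bot.read_state();print(s["tcp_pos"],s["contact_force"])
for th in (.27,.4,.53,.66,.79,.92,1.05,1.15,1.2,1.25,1.29):
    p=np.array([.4995,-.1])+.115*np.array([np.cos(th),np.sin(th)])+.034*np.array([np.sin(th),-np.cos(th)])
    print(th,end=" ");plan(*p,.0135,th)
E
```

```text
[ 0.62709061 -0.12376944  0.01611298] [ 0.15067712 -0.11030499  0.26468869]
0.27 off mm [ -1.6 -22.9   2.6] spin 0.1 | yaw now 0.272 q7 -1.28 t 1.975
0.4 off mm [  1.9 -38.1   2.6] spin -7.4 | yaw now 0.272 q7 -1.28 t 1.975
0.53 off mm [  3.3 -53.6   2.6] spin -14.8 | yaw now 0.272 q7 -1.28 t 1.975
0.66 off mm [  2.8 -69.2   2.6] spin -22.3 | yaw now 0.272 q7 -1.28 t 1.975
0.79 off mm [  0.2 -84.6   2.6] spin -29.7 | yaw now 0.272 q7 -1.28 t 1.975
0.92 off mm [ -4.3 -99.5   2.5] spin -37.1 | yaw now 0.272 q7 -1.28 t 1.975
1.05 off mm [ -10.8 -113.7    2.5] spin -44.6 | yaw now 0.272 q7 -1.28 t 1.975
1.15 off mm [ -17.  -123.9    2.5] spin -50.3 | yaw now 0.272 q7 -1.28 t 1.975
1.2 off mm [ -20.4 -128.8    2.5] spin -53.2 | yaw now 0.272 q7 -1.28 t 1.975
1.25 off mm [ -24.1 -133.6    2.5] spin -56.1 | yaw now 0.272 q7 -1.28 t 1.975
1.29 off mm [ -27.2 -137.2    2.5] spin -58.3 | yaw now 0.272 q7 -1.28 t 1.975
```

Emit:
jog_arm(
  gripper=[0,0,0,0,0],
  offset=[
    [-0.002,-0.023,0],
    [0.002,-0.038,0],
    [0.003,-0.054,0],
    [0.003,-0.069,0],
    [0,-0.085,0],
  ],
  spin=[0,-7.4,-14.8,-22.3,-29.7],
)

```text
time_s: 2.6
tcp_pos: [0.6047, -0.041, 0.0168]
eef_rot: [0.922, 0.387, 0.002, 0.001]
contact_force: [1.2, -2.7, -0.5]
grip_width: 0.0002
grasp_force: 1.7
```

```bash
python3 - <<'E'
from h import *
save("top","pics/top2.png")
s=bot.read_state();print(s["tcp_pos"],s["contact_force"])
for th in (.92,1.05,1.15,1.2,1.25,1.29):
    p=np.array([.4995,-.1])+.115*np.array([np.cos(th),np.sin(th)])+.034*np.array([np.sin(th),-np.cos(th)])
    print(th,end=" ");plan(*p,.0135,th)
E
```

```text
[ 0.60348663 -0.03840767  0.01665921] [0.23447548 0.61373042 0.51337165]
0.92 off mm [  1.6 -11.7   3.1] spin -6.7 | yaw now 0.803 q7 -0.94 t 2.65
1.05 off mm [  3.3 -27.2   3.1] spin -14.1 | yaw now 0.803 q7 -0.94 t 2.65
1.15 off mm [  3.2 -39.2   3.1] spin -19.9 | yaw now 0.803 q7 -0.94 t 2.65
1.2 off mm [  2.7 -45.1   3.1] spin -22.7 | yaw now 0.803 q7 -0.94 t 2.65
1.25 off mm [  1.9 -51.1   3. ] spin -25.6 | yaw now 0.803 q7 -0.94 t 2.65
1.29 off mm [  1.  -55.8   3. ] spin -27.9 | yaw now 0.803 q7 -0.94 t 2.65
```

Contact is about 3 N, so the leg is moving. I'll continue towards the stop.

Emit:
jog_arm(
  gripper=[0,0,0,0,0],
  offset=[
    [0.002,-0.012,0],
    [0.003,-0.027,0],
    [0.003,-0.037,0],
    [0.003,-0.041,0],
    [0.003,-0.045,0],
  ],
  spin=[-6.7,-14.1,-19,-21,-23],
)

```text
time_s: 3.28
tcp_pos: [0.5743, -0.0078, 0.0156]
eef_rot: [0.828, 0.561, 0.001, 0.001]
contact_force: [2.8, -1.2, 1.9]
grip_width: -0.0005
grasp_force: 1.4
```

Emit:
jog_arm(
  gripper=[0,0,0],
  offset=[
    [0,-0.003,0],
    [0,-0.006,0],
    [0,-0.008,0],
  ],
  spin=[-1,-3,-4],
)

```text
time_s: 3.65
tcp_pos: [0.5657, -0.0049, 0.0142]
eef_rot: [0.807, 0.59, -0.0, -0.0]
contact_force: [3.9, 0.3, 0.5]
grip_width: 0.0003
grasp_force: 1.4
```

Emit:
jog_arm(
  gripper=[0,0,0],
  offset=[
    [0,-0.002,0],
    [0,-0.004,0],
    [0,-0.004,0],
  ],
  spin=[-1,-2,-2],
)

```text
time_s: 4.03
tcp_pos: [0.5617, -0.0038, 0.0142]
eef_rot: [0.797, 0.604, -0.0, -0.0]
contact_force: [1.6, 0.9, -0.0]
grip_width: 0.0002
grasp_force: 0.9
```

Emit:
jog_arm(
  gripper=[0,0],
  offset=[
    [0,-0.002,0],
    [0,-0.002,0],
  ],
  spin=[0,0],
)

```text
time_s: 4.28
tcp_pos: [0.5616, -0.0038, 0.0145]
eef_rot: [0.797, 0.603, 0.001, 0.001]
contact_force: [9.8, -0.7, -5.6]
grip_width: -0.0001
grasp_force: 4.6
```

The force rose to 10 N with no further motion, so the leg is at its stop. I'll back off, lift, and head for the shoe.

Emit:
jog_arm(
  gripper=[0,0,0,0,0],
  offset=[
    [0,0.02,0],
    [0,0.03,-0.03],
    [0,0.03,-0.09],
    [0,0.03,-0.14],
    [0,0.03,-0.14],
  ],
  spin=[0,0,0,0,0],
)

```text
time_s: 4.9
tcp_pos: [0.5907, -0.0114, 0.1583]
eef_rot: [0.797, 0.603, 0.002, 0.002]
contact_force: [0.8, -0.2, -1.3]
grip_width: -0.0002
grasp_force: 0.0
```

```bash
python3 - <<'E'
from h import *
save("top","pics/top2.png")
print(bot.read_state()["tcp_pos"])
plan(.625,.229,.13,2.779)
E
```

```text
[ 0.58937014 -0.01164814  0.1557562 ]
off mm [241.3 -31.1  25.6] spin -85.0 | yaw now 1.296 q7 -0.46 t 4.95
```

Emit:
jog_arm(
  gripper=[0.0854,0.0854,0.0854,0.0854,0.0854],
  offset=[
    [0.05,-0.006,0],
    [0.1,-0.013,0],
    [0.15,-0.019,0],
    [0.2,-0.026,0],
    [0.241,-0.031,0],
  ],
  spin=[-10,-20,-30,-40,-50],
)

```text
time_s: 5.58
tcp_pos: [0.6232, 0.2306, 0.1522]
eef_rot: [0.464, 0.886, -0.001, -0.001]
contact_force: [-0.2, 0.2, 0.3]
grip_width: 0.0853
grasp_force: 0.0
```

Emit:
jog_arm(
  gripper=[0.0854,0.0854,0.0854,0.0854,0.0854],
  offset=[
    [0,0,0],
    [0,0,0],
    [0,0,0],
    [0,0,0],
    [0,0,0],
  ],
  spin=[-10,-20,-30,-35,-35],
)

```text
time_s: 6.2
tcp_pos: [0.6235, 0.2284, 0.1523]
eef_rot: [0.18, 0.984, -0.001, -0.002]
contact_force: [0.2, 1.0, 0.1]
grip_width: 0.0854
grasp_force: 0.0
```

```bash
python3 - <<'E'
from h import *
t=save("top","pics/top3.png")[:,:,::-1].copy();s=save("scene","pics/scene3.png")[:,:,::-1].copy()
plan(.625,.229,.012,2.779)
raw=s.copy()
for n,im in(("top",t),("scene",s)):
  for a in (1.27,1.30):
    draw(n,im,fr(.4995,-.1,a,box(0,.135,-.019,.019,.003,.039)));draw(n,im,fr(.4995,-.1,a,box(.135,.185,-.0135,.0135,.0075,.0345)))
  draw(n,im,fr(.625,.229,-.362,SH))
f=lambda i,a,b,c,d:cv2.resize(i[a:b,c:d],(400,300),interpolation=cv2.INTER_CUBIC)
t0=cv2.imread("pics/top3.png")
cv2.imwrite("pics/c3.png",np.vstack([np.hstack([f(t0,180,300,200,360),f(t,180,300,200,360)]),np.hstack([f(raw,180,360,260,500),f(s,180,360,260,500)])]))
E
```

```text
off mm [ -1.1   0.9 141.1] spin -0.1 | yaw now 2.778 q7 0.5 t 6.3
```

View pics/c3.png

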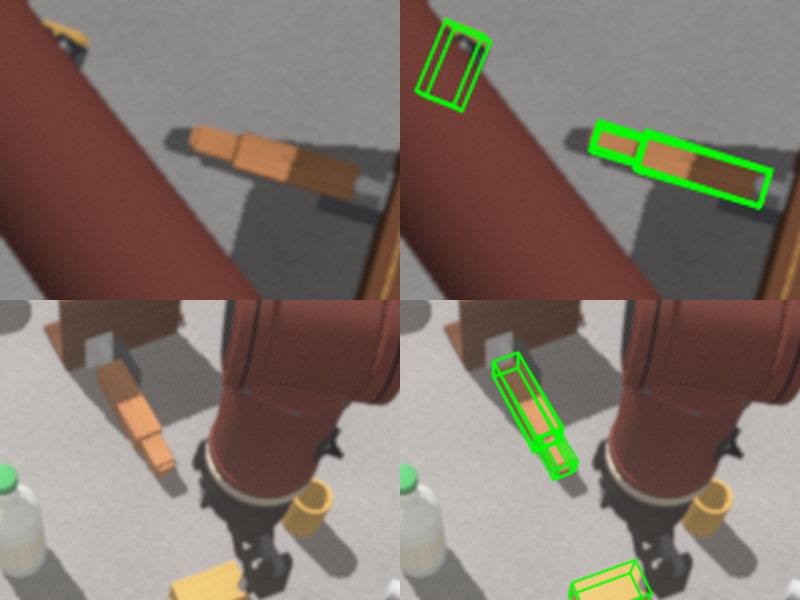

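The leg matches the stop direction (yaw 1.27 to 1.30) in both views, with the spigot tip at top (277,235). The gripper is above the shoe, so I'll go down and grasp.

Emit:
jog_arm(
  gripper=[0.0854,0.0854,0.0854,0.0854,0.0854],
  offset=[
    [-0.001,0.001,0.05],
    [-0.001,0.001,0.1],
    [-0.001,0.001,0.125],
    [-0.001,0.001,0.14],
    [-0.001,0.001,0.14],
  ],
  spin=[0,0,0,0,0],
)

```text
time_s: 6.92
tcp_pos: [0.6253, 0.2294, 0.0136]
eef_rot: [0.18, 0.984, -0.0, -0.001]
contact_force: [0.2, 0.0, 0.7]
grip_width: 0.0857
grasp_force: 0.0
```

Emit:
jog_arm(
  gripper=[0.03,0.03,0.03,0.03,0.03],
  offset=[
    [0,0,0],
    [0,0,0],
    [0,0,0],
    [0,0,0],
    [0,0,0],
  ],
  spin=[0,0,0,0,0],
  squeeze=30,
)

```text
time_s: 7.55
tcp_pos: [0.6265, 0.2298, 0.0155]
eef_rot: [0.18, 0.984, 0.0, 0.001]
contact_force: [-1.0, -1.4, 5.8]
grip_width: 0.0414
grasp_force: 31.9
```

Emit:
jog_arm(
  gripper=[0.03,0.03,0.03,0.03],
  offset=[
    [0,0,-0.01],
    [0,0,-0.02],
    [0,0,-0.025],
    [0,0,-0.025],
  ],
  spin=[0,0,0,0],
)

```text
time_s: 8.05
tcp_pos: [0.6261, 0.2296, 0.0399]
eef_rot: [0.18, 0.984, 0.0, 0.0]
contact_force: [0.4, -0.0, -2.4]
grip_width: 0.0417
grasp_force: 30.9
```

```bash
python3 -c "
from h import *
print(bot.read_state()['grip_width']);plan(.574,.1544,.040,1.286)"
```

```text
0.04167368272553673
off mm [ 22.1 -88.8  -0.2] spin 85.6 | yaw now 2.78 q7 0.44 t 8.05
```

Emit:
jog_arm(
  gripper=[0.03,0.03,0.03,0.03,0.03],
  offset=[
    [0.004,-0.018,0],
    [0.009,-0.036,0],
    [0.013,-0.053,0],
    [0.018,-0.071,0],
    [0.022,-0.089,0],
  ],
  spin=[10,20,30,40,50],
)

```text
time_s: 8.68
tcp_pos: [0.5731, 0.1536, 0.039]
eef_rot: [0.581, 0.814, -0.0, -0.0]
contact_force: [0.7, -0.0, -1.4]
grip_width: 0.0412
grasp_force: 31.1
```

Emit:
jog_arm(
  gripper=[0.03,0.03,0.03,0.03,0.03],
  offset=[
    [0,0,0],
    [0,0,0],
    [0,0,0],
    [0,0,0],
    [0,0,0],
  ],
  spin=[10,20,30,35.6,35.6],
)

```text
time_s: 9.3
tcp_pos: [0.5735, 0.1542, 0.0391]
eef_rot: [0.8, 0.6, -0.0, -0.0]
contact_force: [0.5, -0.2, -0.5]
grip_width: 0.0416
grasp_force: 31.1
```

```bash
python3 - <<'E'
from h import *
t=save("top","pics/top4.png");s=save("scene","pics/scene4.png")
plan(.574,.1544,.016,1.286)
f=lambda i,a,b,c,d,w,h:cv2.resize(i[a:b,c:d],(w,h),interpolation=cv2.INTER_CUBIC)[:,:,::-1]
cv2.imwrite("pics/c4.png",np.hstack([f(t,180,280,220,340,480,400),f(s,200,330,240,340,320,416)[:400]]))
E
```

```text
off mm [ 0.3  0.4 23.1] spin 0.1 | yaw now 1.288 q7 -0.82 t 9.4
```

View pics/c4.png

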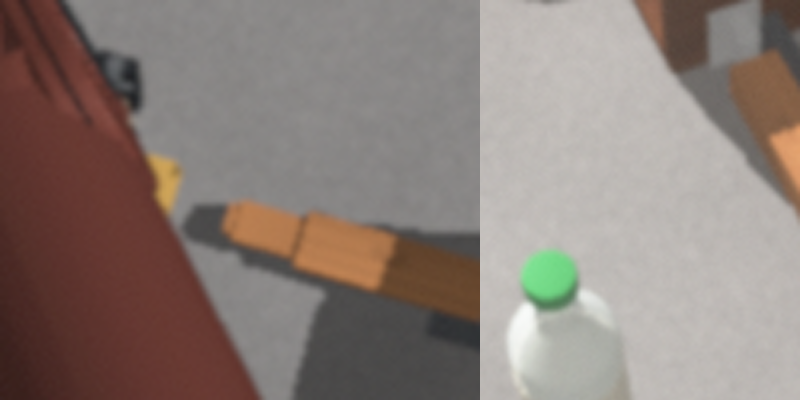

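Top crop: spigot near its tip is centred at about (279.7,235.4), the shoulder at (295.7,240) and mid-bar at (317.5,246). The shoe's near corner shows at (264,224). I'll work out the leg line from these.

```bash
python3 - <<'E'
from h import *
P=np.array([ray("top",279.75,235.4,.0345),ray("top",295.75,240,.039),ray("top",317.5,246,.039)])
print(P)
pin=np.array([.4995,-.1])
for p in P: d=p[:2]-pin;print(np.hypot(*d),np.arctan2(d[1],d[0]))
c=lambda u,v:("top",220+u/4,180+v/4)
g=[c(245,202),c(233,241),c(312,212),c(294,269)]
lp=[[.178,-.0135,.0345],[.178,.0135,.0345],[.135,-.019,.039],[.135,.019,.039]]
print(fit(lambda x:fr(*pin,x[0],lp),[1.286],g))
print(fit(lambda x:fr(*x,lp),[.4995,-.1,1.286],g))
print(proj("top",[fr(.574,.1542,1.288,[[-.04,-.021,.065]])[0],fr(.574,.1542,1.288,[[-.04,.021,.065]])[0]]))
E
```

```text
[[ 0.5476  0.0712  0.0345]
 [ 0.5358  0.0293  0.039 ]
 [ 0.521  -0.0269  0.039 ]]
0.177828709718088 1.2968995437111908
0.13429884586250174 1.2970992741352665
0.07619619413067821 1.2847448850775782
(array([1.29740894]), array([-0.05323691, -0.05839695, -0.06809352,  0.15034144, -0.40390437,
       -0.10252155, -0.13131802, -0.25186487]))
(array([ 0.49782706, -0.09999743,  1.28738791]), array([ 0.18472087, -0.05737057,  0.07047349,  0.12156109, -0.19279919,
        0.06391297, -0.06128289, -0.12689803]))
[[263.70450146 220.16161539]
 [258.70422056 235.9570906 ]]
```

```bash
python3 -c "
from h import *
plan(.5715,.1548,.0165,1.292)"
```

```text
off mm [ 0.  -2.2 22.7] spin -0.2 | yaw now 1.288 q7 -0.82 t 9.4
```

Emit:
jog_arm(
  gripper=[0.03,0.03,0.03,0.03],
  offset=[
    [0,-0.002,0.01],
    [0,-0.002,0.018],
    [0,-0.002,0.022],
    [0,-0.002,0.022],
  ],
  spin=[0,0,0,0],
)

```text
time_s: 9.9
tcp_pos: [0.5716, 0.1546, 0.0168]
eef_rot: [0.8, 0.6, -0.0, -0.0]
contact_force: [0.7, -0.4, -0.2]
grip_width: 0.0414
grasp_force: 31.1
```

Emit:
jog_arm(
  gripper=[0.03,0.03,0.03,0.03,0.03],
  offset=[
    [-0.01,0,0],
    [-0.02,0,0],
    [-0.03,0,0],
    [-0.04,0,0],
    [-0.05,0,0],
  ],
  spin=[0,0,0,0,0],
)

```text
time_s: 10.52
tcp_pos: [0.5576, 0.1059, 0.0174]
eef_rot: [0.8, 0.599, 0.0, 0.0]
contact_force: [1.1, 0.3, -2.3]
grip_width: 0.0417
grasp_force: 31.1
```

Emit:
jog_arm(
  gripper=[0.03,0.03,0.03,0.03],
  offset=[
    [-0.007,0,0],
    [-0.014,0,0],
    [-0.021,0,0],
    [-0.028,0,0],
  ],
  spin=[0,0,0,0],
)

```text
time_s: 11.02
tcp_pos: [0.5498, 0.0796, 0.0173]
eef_rot: [0.8, 0.6, 0.0, -0.0]
contact_force: [-0.5, 0.5, -2.3]
grip_width: 0.0413
grasp_force: 31.1
```

Emit:
jog_arm(
  gripper=[0.03,0.03,0.03,0.03],
  offset=[
    [-0.003,0,0],
    [-0.006,0,0],
    [-0.008,0,0],
    [-0.008,0,0],
  ],
  spin=[0,0,0,0],
)

```text
time_s: 11.52
tcp_pos: [0.5477, 0.0721, 0.0173]
eef_rot: [0.8, 0.599, 0.0, -0.0]
contact_force: [-0.3, 0.3, -2.6]
grip_width: 0.0416
grasp_force: 31.1
```

Emit:
jog_arm(
  gripper=[0.03,0.03,0.03],
  offset=[
    [-0.002,0,0],
    [-0.004,0,0],
    [-0.004,0,0],
  ],
  spin=[0,0,0],
)

```text
time_s: 11.9
tcp_pos: [0.5471, 0.0707, 0.0176]
eef_rot: [0.8, 0.6, 0.002, -0.001]
contact_force: [1.8, 7.7, -3.5]
grip_width: 0.0418
grasp_force: 31.0
```

Emit:
jog_arm(
  gripper=[0.03,0.03,0.03],
  offset=[
    [-0.002,0,0],
    [-0.003,0,0],
    [-0.003,0,0],
  ],
  spin=[0,0,0],
)

```text
time_s: 12.28
tcp_pos: [0.547, 0.0706, 0.0179]
eef_rot: [0.799, 0.601, 0.003, -0.001]
contact_force: [4.1, 14.5, -7.3]
grip_width: 0.0418
grasp_force: 31.3
```

Axial contact: it stopped under 15 N, which fits the shoulder. I'll ease the push, release, and back out upwards.

Emit:
jog_arm(
  gripper=[0.03,0.03],
  offset=[
    [0.0045,0,0.001],
    [0.0045,0,0.001],
  ],
  spin=[0,0],
)

```text
time_s: 12.52
tcp_pos: [0.5471, 0.0709, 0.0164]
eef_rot: [0.8, 0.6, 0.0, -0.0]
contact_force: [2.4, 5.4, -1.5]
grip_width: 0.0417
grasp_force: 31.7
```

Emit:
jog_arm(
  gripper=[0.0854,0.0854,0.0854,0.0854,0.0854],
  offset=[
    [0,0,0],
    [0,0,0],
    [0,0,0],
    [0,0,0],
    [0,0,0],
  ],
  spin=[0,0,0,0,0],
)

```text
time_s: 13.15
tcp_pos: [0.547, 0.0696, 0.0164]
eef_rot: [0.8, 0.599, -0.0, 0.0]
contact_force: [-0.3, -0.2, 0.8]
grip_width: 0.0852
grasp_force: 0.0
```

Emit:
jog_arm(
  gripper=[0.0854,0.0854,0.0854,0.0854,0.0854],
  offset=[
    [0,0,-0.02],
    [0,0,-0.05],
    [0,0,-0.1],
    [0,0,-0.15],
    [0,0,-0.18],
  ],
  spin=[0,0,0,0,0],
)

```text
time_s: 13.78
tcp_pos: [0.5477, 0.0703, 0.2007]
eef_rot: [0.8, 0.6, 0.002, 0.001]
contact_force: [0.5, -0.3, 0.2]
grip_width: 0.0855
grasp_force: 0.0
```

```bash
python3 -c "
from h import *
plan(.5,.3,.2,None)"
```

```text
off mm [ 207.1 -110.3    0.6] spin 0 | yaw now 1.286 q7 -0.58 t 13.775
```

Emit:
jog_arm(
  gripper=[0.0854,0.0854,0.0854,0.0854,0.0854],
  offset=[
    [0.06,-0.03,-0.02],
    [0.12,-0.06,-0.03],
    [0.18,-0.09,-0.03],
    [0.24,-0.12,-0.03],
    [0.28,-0.14,-0.03],
  ],
  spin=[0,0,0,0,0],
)

```text
time_s: 14.4
tcp_pos: [0.4916, 0.3757, 0.2282]
eef_rot: [0.8, 0.599, 0.001, 0.0]
contact_force: [1.5, 0.4, -0.7]
grip_width: 0.0853
grasp_force: 0.0
```

```bash
python3 - <<'E'
from h import *
t=save("top","pics/top5.png");s=save("scene","pics/scene5.png")
print(bot.read_state()["tcp_pos"])
f=lambda i,a,b,c,d,w,h:cv2.resize(i[a:b,c:d],(w,h),interpolation=cv2.INTER_CUBIC)[:,:,::-1]
cv2.imwrite("pics/c5.png",np.hstack([f(t,200,270,250,330,400,350),f(s,210,280,280,360,400,350)]))
E
```

```text
[0.48721101 0.38200299 0.22802692]
```

View pics/c5.png

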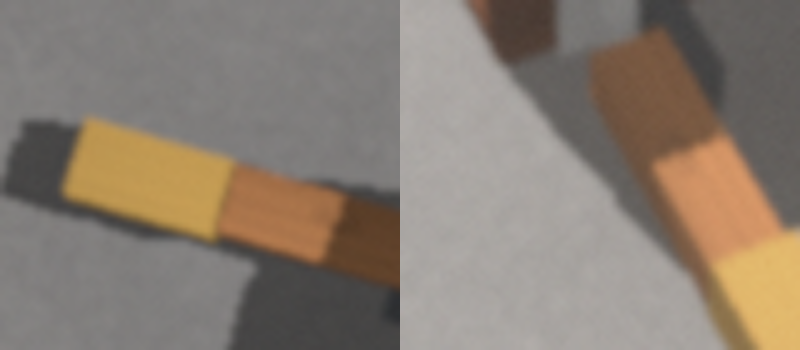

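Top crop: the shoe (centre about (279.8,235.8)) butts on the shoulder at about (295,240), with no narrow spigot visible between them. One numeric check before handing in.

```bash
python3 - <<'E'
from h import *
c=lambda u,v:("top",250+u/5,200+v/5)
g=[c(233,160),c(215,242),c(85,118),c(62,195)]
p=[[-.04,-.021,.042],[-.04,.021,.042],[.04,-.021,.042],[.04,.021,.042]]
x,r=fit(lambda x:fr(*x,p),[.548,.07,1.29],g);print(x,r.round(1))
d=x[:2]-[.4985,-.1];print(np.hypot(*d),np.arctan2(d[1],d[0]))
# bar edges at boundary of light/shadow
b=ray(*c(337,230),.039);print(b,np.arctan2(b[1]+.1,b[0]-.4985))
E
```

```text
[0.54608059 0.07063913 1.30477179] [ 0.3  0.2 -0.7 -0.6  0.2  0.1  0.1  0.3]
0.17714859499016747 1.2988659059459133
[ 0.521  -0.0267  0.039 ] 1.272968600400854
```

The leg hasn't moved: mid-bar is at (0.521,-0.027) as before. The shoe is about 42 mm beyond the shoulder and aligned with the leg. Handing in.

```bash
python3 -c "
from workcell import job
print(job.close_job())"
```

```text
the job is handed in; nothing more can be done
None
```

I handed the job in with the leg out at its stop, the brass shoe pushed home against the shoulder (about 42 mm beyond it by camera, ideal 40) and released, and the bystanders untouched; no verdict came back.

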